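# Hang the stand-off pail on the weighing fork by its bail

### The arm

A 6-joint arm with a two-finger parallel gripper is mounted at the origin on the work surface. World frame = base frame: x ahead of the robot, y to its left, z up, the work surface at z = 0. Lengths are in m, angles in rad, forces in N, time in s.
With the tool pointing down it reaches from about 0.375 to 0.9 m from the base axis. Payload 3.1 kg.
Tool frame: the origin (TCP) lies on the centre line of the jaws, within the pads' length; the fingertips stand 8 mm ahead of it and the grasp point (between the pads) lies 11 mm behind it; z points along the fingers, y is the line along which they close (so a half turn about z gives the same grasp; the last joint's range is limited). The gripper opens to 85 mm and grips with 20 to 120 N. Pads are 22 mm wide; open, the fingers measure 114 mm over their backs; the gripper's body (76 mm by 85 mm) begins 54 mm behind the grasp point. The pads swing forward as they close: fully open they stand 13 mm farther back than shut.
Start: joints at [-1.345, 0.527, 1.433, -0, 1.181, -0.178], TCP at [0.246, -0.574, 0.239] pointing down, gripper open.
Joint ranges: [-3.08, 3.08], [-0.75, 2.2], [0.22, 2.44], [-1.43, 4.57], [0, 2.65], [-2.85, 2.85]. Speed limits (rad/s): [2.79, 2.79, 3.14, 3.14, 3.14, 3.14].

### API

Orientations are given as a unit quaternion [x, y, z, w].
In Python, from station import * gives the robot as it stands.
- The arm moves only by the tool play_rows, never from a script. Its argument "rows" is a list of rows, each a list of 3 entries, a list of its own where there are three numbers: the turn, a rotation vector about the tool's x, y, z in degrees, then the shift along the tool's x, y, z in mm, then the closure, from 0 (fully open) to 1 (shut). In form: [[[ax, ay, az], [dx, dy, dz], jaw], ...]. A call has 1 to 12 rows; each row shifts and turns the commanded pose from where the row before left it, along the tool's axes as they then stand; what a row does not reach is not made up. A row lasts 1/12 s, in which the tool goes at most 41.7 mm and 7.16 degrees, less where a joint would pass 70% of its speed; a pose out of reach is approached as far as the arm can. A call with a gripper value outside its range is refused whole. The fingers move at their own pace and stop on an object; "grip_force" is the grip in N (left out, the last holds). Time passes only in rows, so rows that do not move let the fingers close. It gives the time, the measured TCP pose, the force, the opening and the grip force at its end, in the units of the state.
- sense(): the state, without advancing time (a new reading comes with each control period).
- snapshot(name): name is "scene" or "top" or "wrist"; returns (picture, depth): 480x640x3 uint8, red, green, blue; 480x640 float32, m along the optical axis (not along the pixel's ray), 0 where there is no reading.
- get_calibration(name): a dict with "vfov" (degrees; the focal length in pixels is half the picture's height over the tangent of half this angle, whatever the lens; pixels are square), "cx", "cy" (the principal point, pixels), "xyz" and "attitude" of the camera in the world. Camera axes: x right, y down, z forward; pixel columns grow to the right and rows downward; lengths in m; the calibration is good to about 2 mm. A picture is of the moment at which its call begins: read the wrist's pose just before it. get_calibration takes no time and is no camera call; for the wrist camera it gives the pose at the moment of the call.
- sign_off(): hands the job in; it is judged then, once.
The state is a dict: "t": time; "q": joint angles; "qd": joint speeds; "tau": joint torques, N m; "tcp_pos": TCP position; "tool_rot": TCP orientation; "force": force on the tool from outside, world axes, zero at the start; "ft_torque": the same for the moment, N m; "finger_gap": opening from 0.0 (shut) to 1.0 (fully open); "gripper_force": force on a finger pad.
Only numpy, scipy, OpenCV 4.12 (cv2) and the standard library are available. Lean on these libraries where they do the work, as an engineer would, in place of code of your own. Each camera call takes 0.05 s, during which the arm holds its last target. There are 200 camera calls.

### The job

Swing the pail's folded-down wire bail upright while the pail stays standing on the bench, then carry the pail upright by the bail and hang it on the two red prongs of the weighing stand, with the bail's bar slid back and dropped fully home in the saddles at the rear of the prongs, and let go. The stand is a delicate 1.5 kg load cell: never push or pull on it with more than 15 N (the pail itself weighs 3 to 5.5 N), never press the pail hard on the bench, and leave the other things alone.

Things in the scene. Friction and masses are not known exactly. Their poses are not given: they have to be found in the camera images.
- pail_center (a point): Small open steel pail, 92 mm across the rim (80 mm at the foot) and 88 mm high, loose on the bench, with stand-offs inside, 0.3 to 0.5 kg. This point is its centre, half-way up (44 mm above its underside); z is its upward axis. The bail's hinge axis is parallel to the pail's y axis and passes 36 mm above this point (80 mm above the underside).
- bail_bar (a point): Middle of the 90 mm straight top bar of the pail's brass bail (5 mm wire). The bar runs along the pail's y axis, 85 mm from the hinge axis; the arms spread to 106 mm at the hinge. Folded down it lies out on the pail's -x side, from 15 mm higher to 7 mm lower than the hinge, with over 30 mm of free space between it and the pail. Upright it stands 165 mm above the pail's underside.
- bail (a joint): Angle of the bail in rad: 0 upright, 1.4 to 1.65 folded down towards the pail's -x side as found; a light friction hinge that stays where it is left (0.02 N m). A bar that is pinched hard does not turn between the fingers, and the pail then tips or slides along; pinched lightly for a short way, or only caged with play and pushed, it turns freely.
- stand: Weighing stand fixed to the bench; origin on the bench below the mean place of the saddles. Grey base plate 190 x 130 x 12 mm; aluminium post 45 mm wide, 90 to 120 mm behind the origin (+x). Two red prongs, 7 mm round bars, at y = -30 and +30 mm point to the stand's -x, with a 53 mm gap between them that is free for fingertips (cross piece 66 mm behind the origin at mean reach).
- fork_mean (a point): Mean place of the centre of the bail's bar when home, 229 mm above the bench, mid-way between the two saddles. The fork's clamped reach is NOT measured: the whole fork (saddles, stops, tips) sits up to 25 mm farther out (-x of the stand) or in (+x) than this mean, so it must be found by feel or sight. Each saddle is a dip 7 mm deep with a level floor from 9 mm before to 6 mm behind this point.
- prong_mean (a point): Middle of the level tops of the prongs where the bar can first be set down at any reach: 56 mm before (-x) the saddles' mean, 236 mm above the bench, the height of the bar's centre when it lies on the tops. At mean reach the tops are level from 100 to 12 mm before fork_mean, then dip into the saddles; at the front the tips turn up 10 mm.
- tip_mean (a point): Mean place, mid-way between the two, of the upturned tips of the prongs, 107 mm before (-x) fork_mean, 240 mm above the bench (tops of the tips at 244 mm); they shift with the reach. The bail must come over the tips from the front, the bar's centre above 247 mm, with both prongs passing through the bail; from the side the prongs would strike its arms.
- stop_mean (a point): Mean place, mid-way between the two, of the front faces of the upright stop posts, one on each prong behind its saddle; 6 mm behind (+x) fork_mean, at the height of a bar on the level tops; the posts rise 16 mm higher. They shift with the fork's reach. A bar touching them has its centre 2.5 mm before the faces and is home after moving about 4 mm forward and 7 mm down.
- flask: Bystander: black flask, 68 mm across, 125 mm high; origin at its underside.
- spool: Bystander: small solder spool, 60 mm across, 46 mm high; origin at its underside.
- board: Bystander: blue circuit board, 100 x 70 mm; origin at its underside.
- driver: Bystander: screwdriver, 170 mm long, lying; origin at its middle.
- jar: Bystander: small jar, 52 mm across, 60 mm high; origin at its underside.
- meter: Bystander: yellow multimeter, 85 x 160 x 34 mm; origin at its underside.
Things that resemble listed ones, but are neither listed nor needed, are in the scene too. What is shaped like the part that bears pail_center but green or orange is not meant.

How it is judged:
By the outcome, as a careful person would: the job done as asked, in the order asked, and still so for the second after the job is handed in, with the robot touching nothing.
It also fails if it takes over 70 s, if anything falls off the work surface, if the arm or the gripper's body presses on something with over 40 N, if the wrist force passes 120 N, or if a joint passes its speed limit or range.

## Working session

There is one attempt and no reset: what is moved stays moved. The work goes in short steps, Python scripts to look and compute and a tool call to move; the robot and the scene stay as the last step left them, time stands still between calls to the robot, and variables do not carry over. Pictures are saved under pics/ and viewed, at most 10 in all, crops included, and the job is handed in when it is done.

Besides the shell and the picture viewer there is one more tool, called after "Emit:" as name(argument=value, ...), one argument or row to a line, values as JSON. play_rows: Moves the arm, as the interface text tells. Its arguments: {"type":"object","properties":{"rows":{"type":"array","items":{"type":"array"}},"grip_force":{"type":"number"}},"required":["rows"]}

```bash
mkdir -p pics; ls
cat > h.py <<'E'
from station import *
import numpy as np, cv2
from scipy.spatial.transform import Rotation as R
def cal(n):
    c=get_calibration(n); f=240/np.tan(np.radians(c['vfov'])/2); a=np.array(c['attitude'])
    M=a if a.shape==(3,3) else R.from_quat(a).as_matrix()
    return c,f,M,np.array(c['xyz'])
def cloud(n,d,k):
    c,f,M,p=k
    v,u=np.mgrid[:480,:640]
    P=np.stack([(u-c['cx'])*d/f,(v-c['cy'])*d/f,d],-1)
    return P@M.T+p
def proj(k,X):
    c,f,M,p=k; q=(np.asarray(X)-p)@M
    return q[...,:2]/q[...,2:]*f+[c['cx'],c['cy']]
def snap(n,name=None):
    k=cal(n); im,d=snapshot(n)
    if name: cv2.imwrite(f'pics/{name}.png',im[...,::-1])
    np.savez(f'/tmp/{name or n}.npz',im=im,d=d,P=cloud(n,d,k))
    return im,d,k
E
python3 - <<'E'
from h import *
s=sense();print(s)
for n in('scene','top','wrist'):
    print(n,get_calibration(n))
a=[snap(n,n+'0')[0] for n in('scene','top')]
E
```

```text
pics
{'t': 0.0, 'q': array([-1.34448866e+00,  5.28449893e-01,  1.43392865e+00,  6.65956800e-06,
        1.18135490e+00, -1.78468229e-01]), 'qd': array([1.55894900e-03, 6.86971831e-04, 2.94029238e-04, 2.33693544e-04,
       8.92281454e-05, 1.02641670e-03]), 'tau': array([-4.26167608e-04, -4.42356205e+01, -1.78026903e+01, -2.98369832e-04,
        8.58134095e-03,  1.82617057e-06]), 'tcp_pos': array([ 0.2460205 , -0.57378142,  0.2383352 ]), 'tool_rot': array([ 9.79589066e-01,  2.01007753e-01, -2.25228853e-05, -1.07016235e-03]), 'force': array([-0.31460065,  0.17310919, -0.5830061 ]), 'ft_torque': array([0.00417285, 0.0239099 , 0.00015248]), 'gripper_force': 0.0, 'finger_gap': 1.0012255222915474}
scene {'vfov': 47.74119109875548, 'cx': 327.92558382385306, 'cy': 246.28649657124714, 'xyz': array([1.05499172, 0.64086748, 1.10696594]), 'attitude': array([ 0.30995446,  0.8860125 , -0.32728315, -0.10860857])}
top {'vfov': 45.13435092298905, 'cx': 320.1194008104854, 'cy': 243.5781139401912, 'xyz': array([0.4944642 , 0.01591419, 1.68917272]), 'attitude': array([ 0.71074529, -0.70325581,  0.01254243, -0.0107279 ])}
wrist {'vfov': 68.51170674968358, 'cx': 319.5218874146131, 'cy': 239.36073525675883, 'xyz': array([ 0.325694  , -0.53961054,  0.37273396]), 'attitude': array([ 0.82327969, -0.54261734, -0.0929757 ,  0.13832023])}
```

View pics/scene0.png

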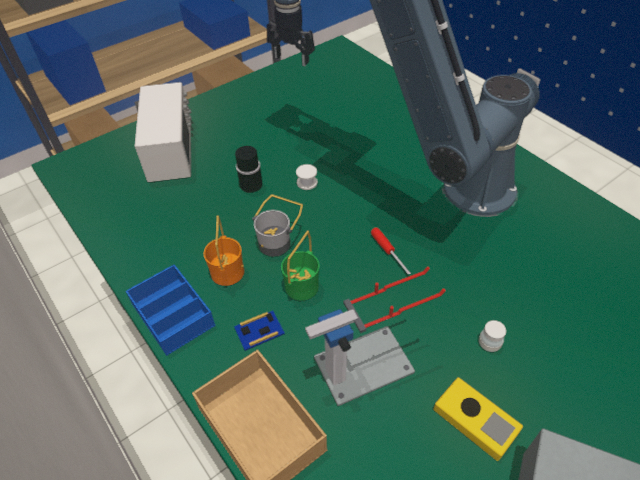

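View pics/top0.png

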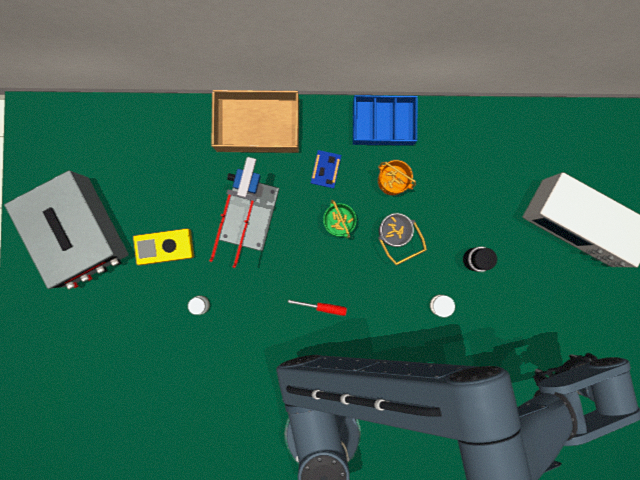

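The scene view shows the grey pail at about (272,230), its bail out to (300,205), and the prong tips at (428,270) and (443,292). In the top view the pail is at (397,230), the bar runs (397,264)–(426,250), and the prong tips are at (212,260) and (236,266). Next I measure them.

```bash
cat > m.py <<'E'
from h import *
for n in('scene0','top0'):
    z=np.load(f'/tmp/{n}.npz'); im=z['im'].astype(int); P=z['P']; d=z['d']
    r,g,b=im[...,0],im[...,1],im[...,2]
    red=(r>110)&(g<70)&(b<70)&(P[...,2]>.17)&(P[...,2]<.29)&(d>0)
    Q=P[red]; print(n,'red',len(Q))
    Q=Q[(abs(Q[:,2]-.232)<.02)]
    print(' red mean',Q.mean(0))
    lab,st,ce=cv2.connectedComponentsWithStats(red.astype(np.uint8))[1:]
    for i in range(1,len(st)):
        if st[i][4]<15: continue
        X=P[lab==i]; c=X.mean(0); w,v=np.linalg.eigh(np.cov((X-c)[:,:2].T)); dr=v[:,1]*np.sign(v[0,1]); s=(X-c)[:,:2]@dr
        print('  comp',st[i],'c',c.round(3),'dir',dr.round(3),'ends',(c[:2]+dr*s.min()).round(4),(c[:2]+dr*s.max()).round(4), 'z',np.percentile(X[:,2],[2,50,98]).round(3))
    # pail: rim points z ~ 0.08..0.095
    box=(abs(P[...,0]-.53)<.16)&(abs(P[...,1]+.2)<.16)&(d>0)
    grey=(abs(r-g)<25)&(abs(g-b)<25)&(r>50)&box&(P[...,2]>.078)&(P[...,2]<.1)
    X=P[grey]; print(' rim n',len(X),X.min(0).round(3),X.max(0).round(3),np.median(X,0).round(3))
    c,rad=cv2.minEnclosingCircle(X[:,:2].astype(np.float32)); print('  circle',c,rad)
    br=(r>130)&(g>80)&(b<90)&(r-b>70)&(r-g>20)&box&(P[...,2]>.055)&(P[...,2]<.12)
    v,u=np.nonzero(br); X=P[br]; rr=np.hypot(*(X[:,:2]-c).T); k=rr>.05
    print(' brass',k.sum(), X[k].min(0).round(3),X[k].max(0).round(3))
    np.save(f'/tmp/br_{n}.npy',np.c_[u[k],v[k],X[k],rr[k]])
    Y=np.c_[u[k],v[k],X[k],rr[k]]; 
    print(Y[np.argsort(-Y[:,5])][:40:4].round(3))
E
python3 m.py
```

```text
scene0 red 580
 red mean [0.57539109 0.23934392 0.23027828]
  comp [351 267  78  37 282] c [0.568 0.209 0.231] dir [ 0.971 -0.239] ends [0.4814 0.2308] [0.6511 0.189 ] z [0.222 0.231 0.251]
  comp [365 289  80  39 298] c [0.583 0.267 0.231] dir [ 0.97  -0.244] ends [0.4978 0.2888] [0.6654 0.2466] z [0.222 0.231 0.251]
 rim n 256 [ 0.545 -0.248  0.078] [ 0.638 -0.148  0.091] [ 0.588 -0.198  0.084]
  circle (0.5904227495193481, -0.19818997383117676) 0.055055275559425354
 brass 102 [ 0.496 -0.278  0.078] [ 0.602 -0.151  0.1  ]
[[ 2.71e+02  1.95e+02  5.36e-01 -2.78e-01  9.20e-02  9.70e-02]
 [ 2.71e+02  1.96e+02  5.37e-01 -2.76e-01  9.20e-02  9.40e-02]
 [ 3.01e+02  2.06e+02  4.99e-01 -1.93e-01  9.40e-02  9.20e-02]
 [ 2.73e+02  1.95e+02  5.34e-01 -2.70e-01  9.80e-02  9.10e-02]
 [ 2.96e+02  2.03e+02  5.01e-01 -2.12e-01  9.20e-02  9.00e-02]
 [ 2.88e+02  2.00e+02  5.10e-01 -2.36e-01  9.00e-02  8.90e-02]
 [ 2.81e+02  1.98e+02  5.21e-01 -2.52e-01  9.20e-02  8.80e-02]
 [ 2.67e+02  1.99e+02  5.50e-01 -2.76e-01  8.80e-02  8.80e-02]
 [ 2.87e+02  2.00e+02  5.13e-01 -2.36e-01  9.20e-02  8.60e-02]
 [ 
[... 518 characters left out ...]
424595594406
 brass 138 [ 0.493 -0.279  0.075] [ 0.61  -0.062  0.102]
[[ 3.47e+02  2.33e+02  5.77e-01 -6.20e-02  8.60e-02  1.38e-01]
 [ 4.24e+02  2.50e+02  5.32e-01 -2.75e-01  9.50e-02  9.50e-02]
 [ 3.97e+02  2.63e+02  4.96e-01 -2.01e-01  9.20e-02  9.50e-02]
 [ 4.25e+02  2.47e+02  5.41e-01 -2.79e-01  9.00e-02  9.30e-02]
 [ 4.00e+02  2.62e+02  4.98e-01 -2.09e-01  9.80e-02  9.20e-02]
 [ 4.25e+02  2.46e+02  5.44e-01 -2.79e-01  9.00e-02  9.10e-02]
 [ 4.20e+02  2.52e+02  5.27e-01 -2.64e-01  9.50e-02  9.00e-02]
 [ 3.93e+02  2.61e+02  5.01e-01 -1.91e-01  8.70e-02  9.00e-02]
 [ 4.18e+02  2.53e+02  5.24e-01 -2.59e-01  8.90e-02  8.90e-02]
 [ 4.20e+02  2.51e+02  5.29e-01 -2.64e-01  9.50e-02  8.80e-02]]
```

```bash
cat >> h.py <<'E'
def tool(yaw,tilt=0):
    "tool down, y axis at yaw (deg); tilt leans z towards +y"
    y=np.radians(yaw); Y=np.array([np.cos(y),np.sin(y),0]); Z=np.array([0,0,-1.]); X=np.cross(Y,Z)
    return R.from_matrix(np.c_[X,Y,Z])*R.from_rotvec([-tilt,0,0],degrees=True)
def plan(p,Rt,jaw,n=None,cap=38,p0=None,R0=None):
    s=sense(); p0=s['tcp_pos'] if p0 is None else p0; R0=R.from_quat(s['tool_rot']) if R0 is None else R0
    w=(R0.inv()*Rt).as_rotvec(degrees=True); d=np.asarray(p)-p0
    m=max(int(np.ceil(np.linalg.norm(w)/7.0)),int(np.ceil(np.linalg.norm(d)*1e3/cap)),1); n=max(n or 1,m)
    rows=[];Rc=R0
    for i in range(n):
        rows.append([(w/n).round(2).tolist(),(Rc.inv().apply(d/n)*1e3).round(1).tolist(),jaw]); Rc=Rc*R.from_rotvec(w/n,degrees=True)
    print(n,'rows');print(str(rows).replace(' ',''))
    return np.asarray(p),Rt
E
python3 - <<'E'
from h import *
bar=np.array([.514,-.238,.092]); Rt=tool(26,40)
p=bar-Rt.apply([0,0,.10]); print(p); plan(p,Rt,0.6)
for n in('top0','scene0'):
    P=np.load(f'/tmp/{n}.npz')['P']; k=(P[...,0]>.62)&(P[...,0]<.8)&(P[...,1]>.12)&(P[...,1]<.3)&(P[...,2]>.1)
    Q=P[k]; print(n,[ (lo,len(q:=Q[(Q[:,2]>lo)&(Q[:,2]<lo+.02)]), q[:,:2].min(0).round(3).tolist(),q[:,:2].max(0).round(3).tolist()) for lo in (.2,.22,.24,.26,.28,.3,.32) if ((Q[:,2]>lo)&(Q[:,2]<lo+.02)).any()])
E
```

```text
[ 0.45622663 -0.26617795  0.16860444]
15 rows
[[[-2.05,2.14,-5.91],[21.0,-13.3,4.7],0.6],[[-2.05,2.14,-5.91],[22.0,-11.3,5.1],0.6],[[-2.05,2.14,-5.91],[22.9,-9.1,5.5],0.6],[[-2.05,2.14,-5.91],[23.5,-7.0,6.1],0.6],[[-2.05,2.14,-5.91],[23.9,-4.7,6.8],0.6],[[-2.05,2.14,-5.91],[24.0,-2.5,7.6],0.6],[[-2.05,2.14,-5.91],[23.8,-0.3,8.4],0.6],[[-2.05,2.14,-5.91],[23.4,1.8,9.3],0.6],[[-2.05,2.14,-5.91],[22.8,3.8,10.3],0.6],[[-2.05,2.14,-5.91],[21.9,5.7,11.3],0.6],[[-2.05,2.14,-5.91],[20.7,7.5,12.3],0.6],[[-2.05,2.14,-5.91],[19.4,9.1,13.4],0.6],[[-2.05,2.14,-5.91],[17.9,10.6,14.4],0.6],[[-2.05,2.14,-5.91],[16.2,11.8,15.5],0.6],[[-2.05,2.14,-5.91],[14.3,12.8,16.5],0.6]]
top0 [(0.2, 324, [0.621, 0.169], [0.762, 0.256]), (0.22, 583, [0.62, 0.17], [0.761, 0.258])]
scene0 [(0.2, 606, [0.625, 0.169], [0.762, 0.257]), (0.22, 974, [0.621, 0.176], [0.764, 0.259])]
```

Emit:
play_rows(
  rows=[
    [[-2, 2.1, -5.9], [21, -13.3, 4.7], 0.6],
    [[-2, 2.1, -5.9], [22, -11.3, 5], 0.6],
    [[-2, 2.1, -5.9], [23, -9, 5.5], 0.6],
    [[-2, 2.1, -5.9], [23.5, -7, 6], 0.6],
    [[-2, 2.1, -5.9], [24, -4.7, 6.8], 0.6],
    [[-2, 2.1, -5.9], [24, -2.5, 7.6], 0.6],
    [[-2, 2.1, -5.9], [24, 0, 8.4], 0.6],
    [[-2, 2.1, -5.9], [23.4, 1.8, 9.3], 0.6],
    [[-2, 2.1, -5.9], [23, 4, 10.3], 0.6],
    [[-2, 2.1, -5.9], [22, 5.7, 11.3], 0.6],
    [[-2, 2.1, -5.9], [20.7, 7.5, 12.3], 0.6],
    [[-2, 2.1, -5.9], [19.4, 9, 13.4], 0.6],
  ],
)

```text
t: 1.1
tcp_pos: [0.4154, -0.3272, 0.1822]
tool_rot: [0.64, 0.715, 0.238, 0.149]
force: [-0.0, -0.5, -0.5]
finger_gap: 0.398
gripper_force: 0.0
```

Emit:
play_rows(
  rows=[
    [[-2, 2.1, -5.9], [18, 10.6, 14.4], 0.6],
    [[-2, 2.1, -5.9], [16, 11.8, 15.5], 0.6],
    [[-2, 2.1, -5.9], [14.3, 12.8, 16.5], 0.6],
    [[0, 0, 0], [0, 0, 0], 0.6],
    [[0, 0, 0], [0, 0, 0], 0.6],
  ],
)

```text
t: 1.52
tcp_pos: [0.4572, -0.2664, 0.1669]
tool_rot: [0.502, 0.798, 0.284, 0.176]
force: [0.3, -0.4, -0.6]
finger_gap: 0.401
gripper_force: 0.0
```

```bash
cat > w.py <<'E'
from h import *
import sys
name=sys.argv[1]
s=sense(); im,d,k=snap('wrist',name)
print(s['t'],s['tcp_pos'].round(4),'gap',s['finger_gap'],'F',s['force'].round(2),'T',s['ft_torque'].round(3),'q',s['q'].round(2))
print(R.from_quat(s['tool_rot']).as_matrix().round(3))
E
python3 w.py w1
```

```text
1.5167 [ 0.4572 -0.2664  0.1669] gap 0.40110563956511325 F [ 0.26 -0.43 -0.59] T [-0.04   0.286  0.032] q [-1.11  0.55  1.98  0.95  0.88 -2.29]
[[-0.433  0.701  0.566]
 [ 0.901  0.334  0.276]
 [ 0.004  0.63  -0.777]]
```

View pics/w1.png

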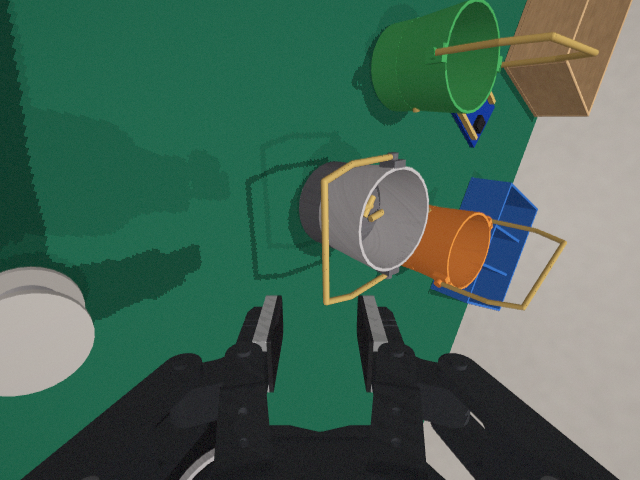

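The wrist view shows the bar running vertically from (325,182) to (327,302), and the fingertips at (272,300) and (370,300). I'll take its 3D position from this view.

Run:
```python
from h import *
z=np.load('/tmp/w1.npz'); im=z['im'].astype(int);P=z['P']
r,g,b=im[...,0],im[...,1],im[...,2]
br=(r>130)&(g>80)&(r-b>60)&(r-g>15); m=np.zeros_like(br); m[178:306,318:334]=1; br&=m
v,u=np.nonzero(br); X=P[br]; k=(X[:,2]>.06)&(X[:,2]<.13); v=v[k];X=X[k]
f=[np.polyfit(v,X[:,i],1) for i in range(3)]; 
a,bb=[np.array([np.polyval(c,t) for c in f]) for t in (182,301)]
print(len(X),'ends',a,bb,'len',np.linalg.norm(a-bb),'mid',(a+bb)/2,'std',np.std(X-np.c_[[np.polyval(c,v) for c in f]].T,axis=0))
y=np.arctan2((a-bb)[1],(a-bb)[0]); print('bar yaw-90',np.degrees(y)-90)
g2=(abs(r-g)<25)&(abs(g-b)<25)&(r>150)&(P[...,2]>.083)&(P[...,2]<.095); m[:]=0;m[160:280,350:435]=1
Q=P[g2&m]; c,rad=cv2.minEnclosingCircle(Q[:,:2].astype(np.float32)); print('rim',len(Q),c,rad,Q[:,2].mean())
mid=(a+bb)/2; s=sense(); print('mid in tool',(R.from_quat(s['tool_rot']).inv().apply(mid-s['tcp_pos'])*1e3))
```

```text
836 ends [ 0.49520886 -0.19637382  0.09450788] [ 0.53522568 -0.27500712  0.09438891] len 0.08823013782219172 mid [ 0.51521727 -0.23569047  0.09444839] std [0.00191437 0.00090831 0.00088058]
bar yaw-90 26.971738039640854
rim 657 (0.59211266040802, -0.198344886302948) 0.04702988266944885 0.08743485625067399
mid in tool [ 3.39912041  5.39694087 98.22056308]
```

```bash
python3 - <<'E'
from h import *
bar=np.array([.5155,-.236,.0925]); Rt=tool(27,40)
c=plan(bar+Rt.apply([0,0,.009]),Rt,0.6,n=6)
E
cat > arc.py <<'E'
from h import *
import sys
# arc in local terms: successive tool-frame shifts/turns, tilt and psi go together
H=np.array([.591,-.199,.08]);u=np.array([np.cos(np.radians(27)),np.sin(np.radians(27)),0])
def pose(psi,tilt):
    a=np.radians(psi); Rt=tool(27,tilt); return H-u*.085*np.sin(a)+np.array([0,0,.085*np.cos(a)])+Rt.apply([0,0,.009]),Rt
N=18
ps=np.linspace(81.5,-4,N+1); ti=np.linspace(40,0,N+1)
p0,R0=pose(ps[0],ti[0])
for i in range(1,N+1):
    p,Rt=pose(ps[i],ti[i]); print([(R0.inv()*Rt).as_rotvec(degrees=True).round(1).tolist(),(R0.inv().apply(p-p0)*1e3).round(1).tolist()]);p0,R0=p,Rt
E
python3 arc.py
```

```text
6 rows
[[[-0.16,0.13,-0.19],[0.5,0.7,18.1],0.6],[[-0.16,0.13,-0.19],[0.5,0.7,18.1],0.6],[[-0.16,0.13,-0.19],[0.4,0.6,18.1],0.6],[[-0.16,0.13,-0.19],[0.4,0.6,18.1],0.6],[[-0.16,0.13,-0.19],[0.3,0.5,18.1],0.6],[[-0.16,0.13,-0.19],[0.3,0.5,18.1],0.6]]
[[2.2, 0.0, -0.0], [0.0, 5.1, -4.5]]
[[2.2, 0.0, 0.0], [-0.0, 5.3, -4.2]]
[[2.2, -0.0, -0.0], [0.0, 5.5, -4.0]]
[[2.2, 0.0, -0.0], [-0.0, 5.7, -3.7]]
[[2.2, 0.0, -0.0], [-0.0, 5.8, -3.4]]
[[2.2, -0.0, 0.0], [0.0, 6.0, -3.1]]
[[2.2, 0.0, 0.0], [-0.0, 6.1, -2.9]]
[[2.2, 0.0, 0.0], [0.0, 6.2, -2.6]]
[[2.2, -0.0, 0.0], [-0.0, 6.3, -2.3]]
[[2.2, 0.0, 0.0], [0.0, 6.4, -2.0]]
[[2.2, 0.0, 0.0], [-0.0, 6.5, -1.7]]
[[2.2, -0.0, -0.0], [-0.0, 6.6, -1.4]]
[[2.2, 0.0, -0.0], [-0.0, 6.6, -1.1]]
[[2.2, -0.0, 0.0], [0.0, 6.7, -0.8]]
[[2.2, 0.0, -0.0], [-0.0, 6.7, -0.5]]
[[2.2, 0.0, 0.0], [0.0, 6.7, -0.2]]
[[2.2, -0.0, 0.0], [0.0, 6.7, 0.2]]
[[2.2, 0.0, 0.0], [-0.0, 6.7, 0.5]]
```

Emit:
play_rows(
  rows=[
    [[0, 0, -0.2], [0.5, 0.6, 18], 0.6],
    [[-0.2, 0.2, -0.2], [0.5, 0.6, 18], 0.6],
    [[-0.2, 0.2, -0.2], [0.4, 0.6, 18], 0.6],
    [[-0.2, 0.2, -0.2], [0.4, 0.6, 18], 0.6],
    [[-0.2, 0.1, -0.2], [0.3, 0.6, 18], 0.6],
    [[-0.2, 0.1, -0.2], [0.3, 0.5, 18], 0.6],
    [[0, 0, 0], [0, 0, 0], 0.6],
  ],
)

```text
t: 2.15
tcp_pos: [0.5205, -0.2334, 0.085]
tool_rot: [0.49, 0.801, 0.292, 0.178]
force: [0.5, 0.4, 0.4]
finger_gap: 0.4
gripper_force: 0.0
```

Emit:
play_rows(
  rows=[
    [[0, 0, 0], [0, 0, 0], 0.7],
    [[0, 0, 0], [0, 0, 0], 0.8],
    [[0, 0, 0], [0, 0, 0], 0.8],
    [[2.2, 0, 0], [0, 5.1, -4.5], 0.8],
    [[2.2, 0, 0], [0, 5.3, -4.2], 0.8],
    [[2.2, 0, 0], [0, 5.5, -4], 0.8],
    [[0, 0, 0], [0, 0, 0], 0.8],
  ],
  grip_force=20,
)

```text
t: 2.73
tcp_pos: [0.5253, -0.2322, 0.1088]
tool_rot: [0.498, 0.818, 0.244, 0.153]
force: [-1.0, -2.0, -0.1]
finger_gap: 0.198
gripper_force: 0.6
```

```bash
python3 w.py w2
```

```text
2.7333 [ 0.5253 -0.2322  0.1088] gap 0.19846185070445782 F [-1.05 -2.   -0.08] T [-0.143  0.412  0.004] q [-0.9   0.66  1.91  0.98  0.71 -2.19]
[[-0.456  0.741  0.493]
 [ 0.89   0.384  0.247]
 [-0.006  0.552 -0.834]]
```

View pics/w2.png

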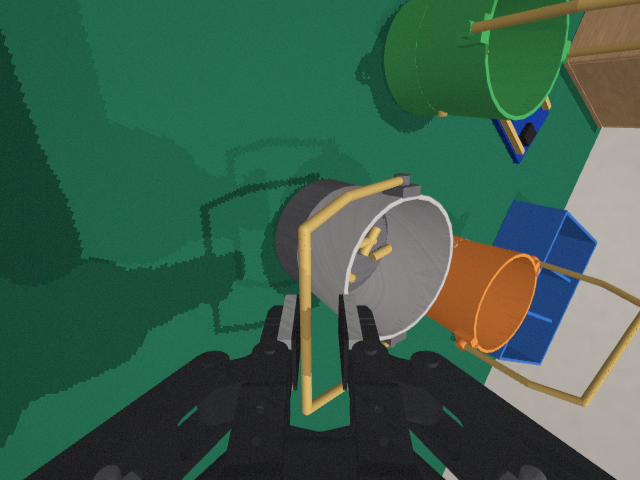

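The bar, from (305,230) to (308,410), is caged and rests on the lower-outer finger while the pail stands still. I'll continue the arc.

Emit:
play_rows(
  rows=[
    [[2.2, 0, 0], [0, 5.7, -3.7], 0.8],
    [[2.2, 0, 0], [0, 5.8, -3.4], 0.8],
    [[2.2, 0, 0], [0, 6, -3.1], 0.8],
    [[2.2, 0, 0], [0, 6.1, -2.9], 0.8],
    [[2.2, 0, 0], [0, 6.2, -2.6], 0.8],
    [[2.2, 0, 0], [0, 6.3, -2.3], 0.8],
    [[2.2, 0, 0], [0, 6.4, -2], 0.8],
    [[0, 0, 0], [0, 0, 0], 0.8],
  ],
)

```text
t: 3.45
tcp_pos: [0.551, -0.2181, 0.1439]
tool_rot: [0.514, 0.843, 0.134, 0.083]
force: [0.4, -0.4, 0.6]
finger_gap: 0.201
gripper_force: 0.0
```

Emit:
play_rows(
  rows=[
    [[2.2, 0, 0], [0, 6.5, -1.7], 0.8],
    [[2.2, 0, 0], [0, 6.6, -1.4], 0.8],
    [[2.2, 0, 0], [0, 6.6, -1.1], 0.8],
    [[2.2, 0, 0], [0, 6.7, -0.8], 0.8],
    [[2.2, 0, 0], [0, 6.7, -0.5], 0.8],
    [[2.2, 0, 0], [0, 6.7, -0.2], 0.8],
    [[2.2, 0, 0], [0, 6.7, 0.2], 0.8],
    [[2.2, 0, 0], [0, 6.7, 0.5], 0.8],
    [[0, 0, 0], [0, 0, 0], 0.8],
    [[0, 0, 0], [0, 0, 0], 0.8],
  ],
)

```text
t: 4.28
tcp_pos: [0.5941, -0.1947, 0.1561]
tool_rot: [0.521, 0.853, 0.004, 0.001]
force: [-0.3, 0.3, -0.1]
finger_gap: 0.202
gripper_force: 0.0
```

```bash
python3 w.py w3
python3 - <<'E'
from h import *
snap('scene','s3'); a=cv2.imread('pics/s3.png')[140:320,170:410]; b=cv2.imread('pics/w3.png')
cv2.imwrite('pics/c3.png',np.vstack([cv2.resize(a,(400,300)),cv2.resize(b,(400,300))]))
E
```

```text
4.2833 [ 0.5941 -0.1947  0.1561] gap 0.2022282422411423 F [-0.26  0.27 -0.12] T [-0.061  0.054  0.005] q [-0.5   0.63  1.51  0.01  1.   -0.98]
[[-0.457  0.89   0.007]
 [ 0.89   0.457  0.006]
 [ 0.002  0.009 -1.   ]]
```

View pics/c3.png

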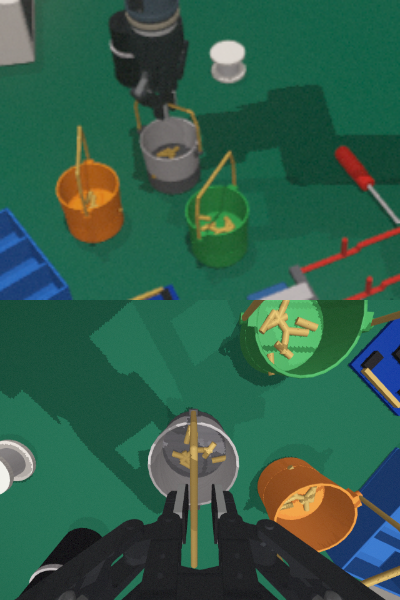

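The bail stands upright between the fingers and the pail hasn't moved. I'll shift back 4.5 mm, pinch and lift.

Emit:
play_rows(
  rows=[
    [[0, 0, 0], [0, -2.5, 0], 0.8],
    [[0, 0, 0], [0, -2, 0], 0.9],
    [[0, 0, 0], [0, 0, 0], 0.95],
    [[0, 0, 0], [0, 0, 0], 1.0],
    [[0, 0, 0], [0, 0, 0], 1.0],
    [[0, 0, 0], [0, 0, 0], 1.0],
  ],
  grip_force=20,
)

```text
t: 4.88
tcp_pos: [0.5906, -0.1972, 0.157]
tool_rot: [0.522, 0.853, 0.003, 0.002]
force: [-0.4, -0.6, -1.8]
finger_gap: 0.048
gripper_force: 19.4
```

Emit:
play_rows(
  rows=[
    [[0, 0, 0], [0, 0, 0], 1.0],
    [[0, 0, 0], [0, 0, 0], 1.0],
    [[0, 0, 0], [0, 0, -2], 1.0],
    [[0, 0, 0], [0, 0, -5], 1.0],
    [[0, 0, 0], [0, 0, -8], 1.0],
    [[0, 0, 0], [0, 0, -10], 1.0],
    [[0, 0, 0], [0, 0, -10], 1.0],
    [[0, 0, 0], [0, 0, -5], 1.0],
    [[0, 0, 0], [0, 0, 0], 1.0],
  ],
  grip_force=50,
)

```text
t: 5.63
tcp_pos: [0.5918, -0.1978, 0.1996]
tool_rot: [0.522, 0.853, 0.004, 0.005]
force: [0.2, -0.9, -3.8]
finger_gap: 0.029
gripper_force: 48.7
```

```bash
python3 w.py w4
python3 - <<'E'
from h import *
im,d,k=snap('scene','s4')
z=np.load('/tmp/w4.npz'); I=z['im'].astype(int);P=z['P']; s=sense()
T=R.from_quat(s['tool_rot']).inv().apply(P.reshape(-1,3)-s['tcp_pos']).reshape(P.shape)*1e3
r,g,b=I[...,0],I[...,1],I[...,2]
br=(r>130)&(r-b>60)&(r-g>15)&(abs(T[...,2]+9)<14)&(abs(T[...,1])<15)
print('brass in tool',br.sum(),np.median(T[br],0), T[br].min(0),T[br].max(0))
rim=(abs(r-g)<25)&(abs(g-b)<25)&(r>140)&(T[...,2]>55)&(T[...,2]<85)&(np.hypot(T[...,0],T[...,1])<70)
Q=T[rim]; print('rim',len(Q),cv2.minEnclosingCircle(Q[:,:2].astype(np.float32)),Q[:,2].mean(),np.linalg.lstsq(np.c_[Q[:,:2],np.ones(len(Q))],Q[:,2],rcond=None)[0])
E
```

```text
5.6333 [ 0.5918 -0.1978  0.1996] gap 0.02915238815662376 F [ 0.21 -0.87 -3.85] T [-0.031  0.061  0.012] q [-0.5   0.57  1.48  0.01  1.08 -0.98]
[[-0.456  0.89   0.012]
 [ 0.89   0.456  0.001]
 [-0.004  0.011 -1.   ]]
brass in tool 1967 [ 17.07692701   2.82933431 -11.45956795] [-4.98857617e+01  3.02833130e-03 -1.33270971e+01] [48.44285526  5.13500327  4.7463895 ]
rim 1312 ((-3.5823512077331543, 0.6469544768333435), 45.69034957885742) 67.70709691136727 [1.99753687e-03 5.63488055e-03 6.76832388e+01]
```

Run:
```python
from h import *
c=plan([.43,-.15,.262],tool(5),1.0,n=9)
c=plan([.432,.272,.262],tool(-13.8),1.0,n=17,p0=c[0],R0=c[1])
```

```text
9 rows
[[[0.06,-0.0,2.46],[12.8,-13.4,-7.3],1.0],[[0.06,-0.0,2.46],[12.2,-14.0,-7.3],1.0],[[0.06,-0.0,2.46],[11.6,-14.5,-7.2],1.0],[[0.06,-0.0,2.46],[11.0,-15.0,-7.2],1.0],[[0.06,-0.0,2.46],[10.3,-15.5,-7.2],1.0],[[0.06,-0.0,2.46],[9.6,-15.9,-7.2],1.0],[[0.06,-0.0,2.46],[9.0,-16.3,-7.2],1.0],[[0.06,-0.0,2.46],[8.2,-16.7,-7.2],1.0],[[0.06,-0.0,2.46],[7.5,-17.0,-7.2],1.0]]
17 rows
[[[0.0,0.0,1.11],[24.7,2.3,0.0],1.0],[[0.0,0.0,1.11],[24.8,1.8,0.0],1.0],[[0.0,0.0,1.11],[24.8,1.3,0.0],1.0],[[0.0,0.0,1.11],[24.8,0.8,0.0],1.0],[[0.0,0.0,1.11],[24.8,0.4,0.0],1.0],[[0.0,0.0,1.11],[24.8,-0.1,0.0],1.0],[[0.0,0.0,1.11],[24.8,-0.6,0.0],1.0],[[0.0,0.0,1.11],[24.8,-1.1,0.0],1.0],[[0.0,0.0,1.11],[24.8,-1.5,0.0],1.0],[[0.0,0.0,1.11],[24.7,-2.0,0.0],1.0],[[0.0,0.0,1.11],[24.7,-2.5,0.0],1.0],[[0.0,0.0,1.11],[24.6,-3.0,0.0],1.0],[[0.0,0.0,1.11],[24.6,-3.5,0.0],1.0],[[0.0,0.0,1.11],[24.5,-3.9,0.0],1.0],[[0.0,0.0,1.11],[24.4,-4.4,0.0],1.0],[[0.0,0.0,1.11],[24.3,-4.9,0.0],1.0],[[0.0,0.0,1.11],[24.2,-5.3,0.0],1.0]]
```

Emit:
play_rows(
  rows=[
    [[0, 0, 0], [0, 0, -8], 1.0],
    [[0, 0, 2.5], [12.8, -13.4, -7.3], 1.0],
    [[0, 0, 2.5], [12, -14, -7.3], 1.0],
    [[0, 0, 2.5], [11.6, -14.5, -7], 1.0],
    [[0, 0, 2.5], [11, -15, -7], 1.0],
    [[0, 0, 2.5], [10, -15.5, -7], 1.0],
    [[0, 0, 2.5], [9.6, -16, -7], 1.0],
    [[0, 0, 2.5], [9, -16.3, -7], 1.0],
    [[0, 0, 2.5], [8.2, -16.7, -6], 1.0],
    [[0, 0, 2.5], [7.5, -17, -6], 1.0],
  ],
)

```text
t: 6.57
tcp_pos: [0.4288, -0.1498, 0.2662]
tool_rot: [0.679, 0.734, 0.004, 0.002]
force: [-0.5, 0.7, -3.1]
finger_gap: 0.032
gripper_force: 48.8
```

Emit:
play_rows(
  rows=[
    [[0, 0, 1.1], [24.7, 2.3, 0], 1.0],
    [[0, 0, 1.1], [24.8, 1.8, 0], 1.0],
    [[0, 0, 1.1], [24.8, 1.3, 0], 1.0],
    [[0, 0, 1.1], [24.8, 0.8, 0], 1.0],
    [[0, 0, 1.1], [24.8, 0.4, 0], 1.0],
    [[0, 0, 1.1], [24.8, 0, 0], 1.0],
    [[0, 0, 1.1], [24.8, -0.6, 0], 1.0],
    [[0, 0, 1.1], [24.8, -1, 0], 1.0],
    [[0, 0, 1.1], [24.8, -1.5, 0], 1.0],
    [[0, 0, 1.1], [24.7, -2, 0], 1.0],
    [[0, 0, 1.1], [24.7, -2.5, 0], 1.0],
  ],
)

```text
t: 7.48
tcp_pos: [0.4327, 0.124, 0.2669]
tool_rot: [0.752, 0.659, 0.004, 0.001]
force: [0.7, 0.2, -3.6]
finger_gap: 0.032
gripper_force: 48.9
```

Emit:
play_rows(
  rows=[
    [[0, 0, 1.1], [24.6, -3, 0], 1.0],
    [[0, 0, 1.1], [24.6, -3.5, 0], 1.0],
    [[0, 0, 1.1], [24.5, -4, 0], 1.0],
    [[0, 0, 1.1], [22, -4.4, 0], 1.0],
    [[0, 0, 1.1], [18, -5, 0], 1.0],
    [[0, 0, 1.1], [10, -5, 0], 1.0],
    [[0, 0, 0], [0, 0, 0], 1.0],
    [[0, 0, 0], [0, 0, 0], 1.0],
  ],
)

```text
t: 8.15
tcp_pos: [0.4291, 0.2492, 0.2669]
tool_rot: [0.788, 0.616, 0.003, 0.001]
force: [-0.6, -1.2, -3.7]
finger_gap: 0.031
gripper_force: 48.9
```

```bash
python3 w.py w5
python3 - <<'E'
from h import *
snap('scene','s5'); a=cv2.imread('pics/s5.png')[130:430,260:560]; b=cv2.imread('pics/w5.png')
cv2.imwrite('pics/c5.png',np.hstack([cv2.resize(a,(400,400)),cv2.resize(b,(400,300),interpolation=3)[[*range(300)]+[0]*100]]))
z=np.load('/tmp/w5.npz'); I=z['im'].astype(int);P=z['P']; s=sense()
r,g,b=I[...,0],I[...,1],I[...,2]
red=(r>110)&(g<70)&(b<70)&(P[...,2]>.2)&(P[...,2]<.27)
T=R.from_quat(s['tool_rot']).inv().apply(P.reshape(-1,3)-s['tcp_pos']).reshape(P.shape)*1e3
n,lab,st,ce=cv2.connectedComponentsWithStats(red.astype(np.uint8))
for i in range(1,n):
    if st[i][4]<40: continue
    X=P[lab==i];Y=T[lab==i]; m=X[:,2]<.24; A=np.polyfit(Y[m,1],Y[m,0],1)
    print(st[i],'tool min',Y.min(0).round(1),'max',Y.max(0).round(1),'x at y=100:',np.polyval(A,100).round(1),'slope deg',np.degrees(np.arctan(A[0])).round(2))
    h=(X[:,2]>.243)&(Y[:,1]>Y[:,1].min()+60); print('  post y',Y[h,1].min() if h.any() else None, Y[h,1].max() if h.any() else None,h.sum(),'ztop',X[:,2].max())
E
```

```text
8.15 [0.4291 0.2492 0.2669] gap 0.030683859783616506 F [-0.57 -1.19 -3.67] T [-0.136  0.028  0.008] q [0.3  0.32 1.72 0.   1.1  0.54]
[[ 0.241  0.97   0.007]
 [ 0.97  -0.241  0.002]
 [ 0.004  0.006 -1.   ]]
[ 441  176  199   20 2704] tool min [52.1 56.3 23.4] max [ 59.1 163.2  46.6] x at y=100: 56.0 slope deg -0.25
  post y None None 0 ztop 0.2441146883123418
[ 428  283  212   28 2540] tool min [-7.2 56.5 22.9] max [ -0.5 180.1  46.4] x at y=100: -3.1 slope deg 0.04
  post y None None 0 ztop 0.24435916042188735
```

View pics/c5.png

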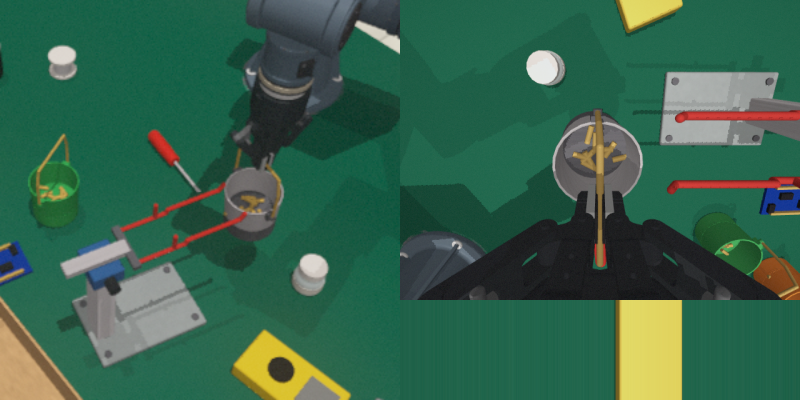

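The wrist crop shows the prong tips at (680,118) and (672,187), level with each other, while the pail hangs level. I'll centre sideways by 28.5 mm, then lower and advance over the tips.

Emit:
play_rows(
  rows=[
    [[0, 0, 0], [8, 0, 0], 1.0],
    [[0, 0, 0], [12, 0, 0], 1.0],
    [[0, 0, 0], [8.5, 0, 5], 1.0],
    [[0, 0, 0], [0, 0, 6], 1.0],
    [[0, 0, 0], [0, 0, 6], 1.0],
    [[0, 0, 0], [0, 10, 0], 1.0],
    [[0, 0, 0], [0, 15, 0], 1.0],
    [[0, 0, 0], [0, 10, 0], 1.0],
    [[0, 0, 0], [0, 0, 0], 1.0],
  ],
)

```text
t: 9.0
tcp_pos: [0.4739, 0.2676, 0.2504]
tool_rot: [0.789, 0.614, 0.005, 0.002]
force: [1.8, -0.0, -3.5]
finger_gap: 0.034
gripper_force: 48.9
```

```bash
cat > f.py <<'E'
from h import *
import sys
exec(open('w.py').read())
z=np.load(f'/tmp/{name}.npz'); I=z['im'].astype(int);P=z['P']
r,g,b=I[...,0],I[...,1],I[...,2]
T=R.from_quat(s['tool_rot']).inv().apply(P.reshape(-1,3)-s['tcp_pos']).reshape(P.shape)*1e3
red=(r>90)&(g<75)&(b<75)&(P[...,2]>.2)&(P[...,2]<.27)
for lab,side in (('far',T[...,0]>8),('near',T[...,0]<-8)):
    k=red&side; Y=T[k]; Z=P[k][:,2]; 
    if len(Y)<20: print(lab,len(Y)); continue
    print(lab,len(Y),'x',np.median(Y[:,0]).round(1),'y',Y[:,1].min().round(1),Y[:,1].max().round(1))
    h=Z>.2415; ys=np.sort(Y[h,1]); print('  high: ',[(a,int(((ys>=a)&(ys<a+4)).sum())) for a in range(-40,180,4) if ((ys>=a)&(ys<a+4)).any()])
br=(r>130)&(r-b>60)&(r-g>15)&(abs(T[...,2]+9)<8)&(abs(T[...,1])<12)
if br.any():
    q=T[br]; print('bar x',q[:,0].min().round(1),q[:,0].max().round(1),'y',np.median(q[:,1]).round(1),'z',np.median(q[:,2]).round(1))
E
python3 f.py w6
```

```text
9.0 [0.4739 0.2676 0.2504] gap 0.03448660652236388 F [ 1.79 -0.02 -3.52] T [-0.025 -0.224  0.001] q [ 0.31  0.4   1.63 -0.    1.1   0.56]
[[ 0.245  0.969  0.011]
 [ 0.97  -0.245  0.003]
 [ 0.006  0.01  -1.   ]]
far 4445 x 27.7 y 18.2 158.0
  high:  [(16, 29), (20, 102), (24, 6), (132, 156), (136, 65)]
near 3710 x -31.4 y 2.8 177.3
  high:  [(0, 2), (132, 178), (136, 248), (140, 7)]
bar x -47.5 48.2 y 1.4 z -9.8
```

Emit:
play_rows(
  rows=[
    [[0, 0, 0], [0, 8, 0], 1.0],
    [[0, 0, 0], [0, 14, 0], 1.0],
    [[0, 0, 0], [0, 14, 0], 1.0],
    [[0, 0, 0], [-1, 14, 0], 1.0],
    [[0, 0, 0], [0, 14, 0], 1.0],
    [[0, 0, 0], [0, 14, 0], 1.0],
    [[0, 0, 0], [0, 10, 0], 1.0],
    [[0, 0, 0], [0, 6, 2], 1.0],
    [[0, 0, 0], [0, 0, 4], 1.0],
    [[0, 0, 0], [0, 0, 4], 1.0],
    [[0, 0, 0], [0, 0, 0], 1.0],
    [[0, 0, 0], [0, 0, 0], 1.0],
  ],
)

```text
t: 10.05
tcp_pos: [0.5603, 0.2446, 0.2402]
tool_rot: [0.788, 0.615, 0.003, 0.0]
force: [-0.1, 0.2, -2.8]
finger_gap: 0.035
gripper_force: 48.9
```

```bash
python3 f.py w7; python3 -c "
from h import *
snap('scene','s7'); a=cv2.imread('pics/s7.png')[180:420,270:510]; b=cv2.imread('pics/w7.png')
cv2.imwrite('pics/c7.png',np.hstack([cv2.resize(a,(400,400)),cv2.resize(b[:,160:560],(400,400))]))"
```

```text
10.05 [0.5603 0.2446 0.2402] gap 0.03458747206971975 F [-0.09  0.21 -2.77] T [0.024 0.096 0.001] q [0.23 0.51 1.47 0.   1.16 0.47]
[[ 0.243  0.97   0.005]
 [ 0.97  -0.243  0.003]
 [ 0.004  0.004 -1.   ]]
far 6600 x 28.8 y -71.1 105.8
  high:  [(0, 1), (44, 281), (48, 179)]
near 1687 x -30.2 y -70.7 106.4
  high:  [(-4, 3), (44, 32), (48, 6)]
bar x -47.1 48.2 y 1.4 z -9.8
```

View pics/c7.png

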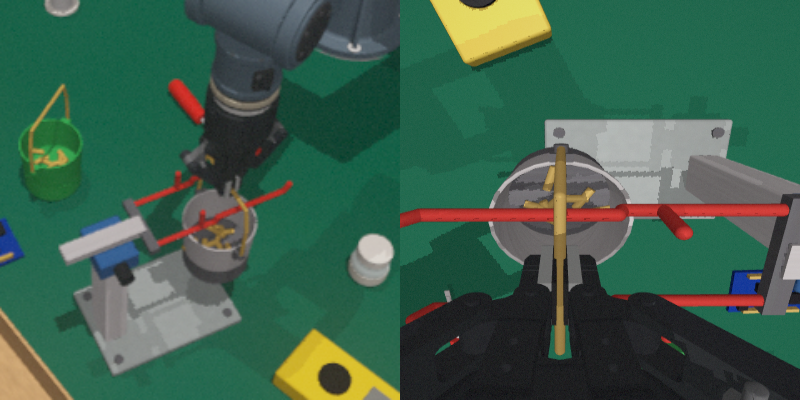

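The left half shows the bar over both prongs, with the stop posts about 44 mm ahead. The right half shows the far prong at about (560,215) passing under the bar, inside the bail. I'll lower 6 mm and advance.

Emit:
play_rows(
  rows=[
    [[0, 0, 0], [0, 2, 3], 1.0],
    [[0, 0, 0], [0, 5, 3], 1.0],
    [[0, 0, 0], [0, 6, 0], 1.0],
    [[0, 0, 0], [0, 6, 0], 1.0],
    [[0, 0, 0], [0, 5, 0], 1.0],
    [[0, 0, 0], [0, 4, 0], 1.0],
    [[0, 0, 0], [0, 3, 0], 1.0],
    [[0, 0, 0], [0, 2, 0], 1.0],
    [[0, 0, 0], [0, 1, 0], 1.0],
    [[0, 0, 0], [0, 0, 0], 1.0],
    [[0, 0, 0], [0, 0, 0], 1.0],
  ],
)

```text
t: 11.07
tcp_pos: [0.5945, 0.2363, 0.2352]
tool_rot: [0.788, 0.615, 0.004, 0.001]
force: [-0.2, -0.2, -4.4]
finger_gap: 0.033
gripper_force: 48.9
```

```bash
python3 f.py w8
```

```text
11.0667 [0.5945 0.2363 0.2352] gap 0.03288172428475323 F [-0.24 -0.15 -4.44] T [ 0.023 -0.021 -0.006] q [0.2  0.55 1.4  0.   1.18 0.45]
[[ 0.243  0.97   0.007]
 [ 0.97  -0.243  0.003]
 [ 0.005  0.006 -1.   ]]
far 7079 x 28.7 y -105.4 70.6
  high:  [(0, 4), (8, 140), (12, 289), (16, 38)]
near 1815 x -30.5 y -106.1 70.4
  high:  [(-4, 4)]
bar x -47.6 48.2 y 1.4 z -9.8
```

Emit:
play_rows(
  rows=[
    [[0, 0, 0], [0, 1, 2], 1.0],
    [[0, 0, 0], [0, 0, 2], 1.0],
    [[0, 0, 0], [0, 0, 2], 1.0],
    [[0, 0, 0], [0, 0, 2], 1.0],
    [[0, 0, 0], [0, 0, 1], 1.0],
    [[0, 0, 0], [0, 0, 1], 1.0],
    [[0, 0, 0], [0, 0, 0], 1.0],
    [[0, 0, 0], [0, 0, 0], 1.0],
  ],
)

```text
t: 11.78
tcp_pos: [0.5957, 0.2361, 0.2252]
tool_rot: [0.788, 0.615, 0.004, 0.001]
force: [0.4, 0.7, -4.0]
finger_gap: 0.031
gripper_force: 48.9
```

Emit:
play_rows(
  rows=[
    [[0, 0, 0], [0, 0, 1], 1.0],
    [[0, 0, 0], [0, 0, 0.5], 1.0],
    [[0, 0, 0], [0, 0, 0.5], 1.0],
    [[0, 0, 0], [0, 0, 0], 1.0],
    [[0, 0, 0], [0, 0, 0], 1.0],
  ],
)

```text
t: 12.2
tcp_pos: [0.5958, 0.2361, 0.2232]
tool_rot: [0.788, 0.615, 0.004, 0.001]
force: [-0.2, 1.2, -4.0]
finger_gap: 0.031
gripper_force: 48.9
```

Emit:
play_rows(
  rows=[
    [[0, 0, 0], [0, 0, 0.5], 1.0],
    [[0, 0, 0], [0, 0, 0.5], 1.0],
    [[0, 0, 0], [0, 0, 0], 1.0],
    [[0, 0, 0], [0, 0, 0], 1.0],
  ],
)

```text
t: 12.53
tcp_pos: [0.5957, 0.236, 0.2222]
tool_rot: [0.788, 0.615, 0.004, 0.001]
force: [-0.3, 0.4, -2.8]
finger_gap: 0.032
gripper_force: 48.9
```

Emit:
play_rows(
  rows=[
    [[0, 0, 0], [0, 0, 0.5], 1.0],
    [[0, 0, 0], [0, 0, 0.5], 1.0],
    [[0, 0, 0], [0, 0, 0], 1.0],
    [[0, 0, 0], [0, 0, 0], 1.0],
  ],
)

```text
t: 12.87
tcp_pos: [0.5958, 0.2361, 0.2212]
tool_rot: [0.788, 0.615, 0.004, 0.001]
force: [1.0, -0.2, -2.5]
finger_gap: 0.033
gripper_force: 48.9
```

Emit:
play_rows(
  rows=[
    [[0, 0, 0], [0, 0, 0.5], 1.0],
    [[0, 0, 0], [0, 0, 0], 1.0],
    [[0, 0, 0], [0, 0, 0], 1.0],
  ],
)

```text
t: 13.12
tcp_pos: [0.5958, 0.2361, 0.2209]
tool_rot: [0.788, 0.615, 0.004, 0.001]
force: [0.5, -1.0, -2.2]
finger_gap: 0.035
gripper_force: 49.0
```

```bash
python3 f.py w9
```

```text
13.1167 [0.5958 0.2361 0.2209] gap 0.03525282893495084 F [ 0.48 -0.97 -2.16] T [ 0.009  0.053 -0.124] q [0.2  0.57 1.42 0.   1.15 0.45]
[[ 0.243  0.97   0.008]
 [ 0.97  -0.243  0.003]
 [ 0.005  0.007 -1.   ]]
far 8721 x 28.7 y -106.7 123.2
  high:  [(8, 293), (12, 296)]
near 1561 x -30.6 y -107.2 68.7
  high:  [(-4, 3), (0, 2), (4, 1)]
bar x -47.2 48.1 y 1.0 z -9.7
```

Emit:
play_rows(
  rows=[
    [[0, 0, 0], [0, 0, 0.5], 1.0],
    [[0, 0, 0], [0, 0, 0], 1.0],
    [[0, 0, 0], [0, 0, 0], 1.0],
  ],
)

```text
t: 13.42
tcp_pos: [0.5959, 0.2361, 0.2207]
tool_rot: [0.788, 0.615, 0.004, 0.001]
force: [-0.8, 0.2, 0.9]
finger_gap: 0.032
gripper_force: 49.2
```

Emit:
play_rows(
  rows=[
    [[0, 0, 0], [0, 0, 0.5], 1.0],
    [[0, 0, 0], [0, 0, 0], 1.0],
    [[0, 0, 0], [0, 0, 0], 1.0],
  ],
)

```text
t: 13.67
tcp_pos: [0.5959, 0.2361, 0.2205]
tool_rot: [0.788, 0.615, 0.004, 0.001]
force: [-2.7, -0.9, 4.6]
finger_gap: 0.035
gripper_force: 49.5
```

Emit:
play_rows(
  rows=[
    [[0, 0, 0], [0, 0, -0.5], 1.0],
    [[0, 0, 0], [0, 0, 0], 1.0],
    [[0, 0, 0], [0, 0, 0], 0.92],
    [[0, 0, 0], [0, 0, 0], 0.85],
    [[0, 0, 0], [0, 0, 0], 0.7],
    [[0, 0, 0], [0, 0, 0], 0.6],
    [[0, 0, 0], [0, 0, 0], 0.6],
    [[0, 0, 0], [0, 0, 0], 0.6],
    [[0, 0, 0], [0, 0, 0], 0.6],
  ],
  grip_force=20,
)

```text
t: 14.42
tcp_pos: [0.5958, 0.2361, 0.2201]
tool_rot: [0.788, 0.615, 0.004, 0.001]
force: [0.6, -0.5, -0.9]
finger_gap: 0.396
gripper_force: 0.0
```

```bash
python3 f.py w10; python3 -c "
from h import *
snap('scene','s10'); a=cv2.imread('pics/s10.png')[200:400,280:480]; b=cv2.imread('pics/w10.png')
cv2.imwrite('pics/c10.png',np.hstack([cv2.resize(a,(400,400)),cv2.resize(b[80:480,160:560],(400,400))]))"
```

```text
14.4167 [0.5958 0.2361 0.2201] gap 0.3964545107078291 F [ 0.64 -0.49 -0.93] T [-0.006  0.021  0.04 ] q [0.2  0.57 1.42 0.   1.15 0.45]
[[ 0.243  0.97   0.008]
 [ 0.97  -0.243  0.003]
 [ 0.005  0.007 -1.   ]]
far 8765 x 28.8 y -107.2 69.2
  high:  [(8, 306), (12, 293)]
near 2967 x -30.3 y -106.8 25.3
  high:  [(-40, 1), (8, 74), (12, 67), (16, 5)]
bar x -47.8 48.6 y 1.0 z -10.3
```

View pics/c10.png

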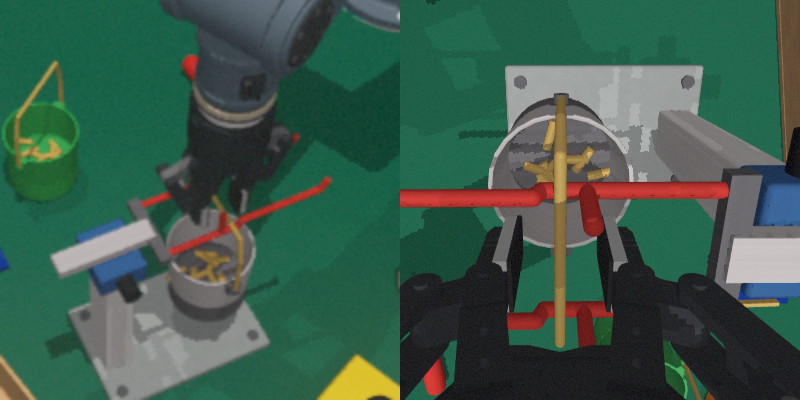

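The bar lies in both saddles, at (560,190) and (560,308), just before the posts. It is level and the fingers are clear on both sides. I'll retreat straight up.

Emit:
play_rows(
  rows=[
    [[0, 0, 0], [0, 0, -5], 0.6],
    [[0, 0, 0], [0, 0, -10], 0.6],
    [[0, 0, 0], [0, 0, -15], 0.6],
    [[0, 0, 0], [0, 0, -20], 0.6],
    [[0, 0, 0], [0, 0, -25], 0.6],
    [[0, 0, 0], [0, 0, -25], 0.6],
    [[0, 0, 0], [0, 0, -20], 0.6],
    [[0, 0, 0], [0, 0, 0], 0.6],
    [[0, 0, 0], [0, 0, 0], 0.6],
    [[0, 0, 0], [0, 0, 0], 0.6],
    [[0, 0, 0], [0, 0, 0], 0.6],
  ],
)

```text
t: 15.43
tcp_pos: [0.594, 0.2355, 0.3388]
tool_rot: [0.788, 0.615, 0.003, 0.0]
force: [0.1, 0.0, 0.5]
finger_gap: 0.405
gripper_force: 0.0
```

```bash
python3 w.py w11
python3 - <<'E'
from h import *
z=np.load('/tmp/w11.npz'); I=z['im'].astype(int);P=z['P'];r,g,b=I[...,0],I[...,1],I[...,2]
br=(r>130)&(r-b>60)&(r-g>15)&(P[...,2]>.215)&(P[...,2]<.26)&(abs(P[...,0]-.596)<.06)&(abs(P[...,1]-.236)<.06)
print(br.sum(),np.median(P[br],0),np.percentile(P[br][:,2],[5,95]))
E
```

```text
15.4333 [0.594  0.2355 0.3388] gap 0.4054615732581918 F [0.11 0.03 0.52] T [-0.033  0.016  0.067] q [0.2  0.46 1.27 0.   1.41 0.45]
[[ 0.243  0.97   0.005]
 [ 0.97  -0.243  0.003]
 [ 0.004  0.004 -1.   ]]
3411 [0.59759565 0.25320297 0.23060338] [0.22434032 0.23434738]
```

View pics/w11.png

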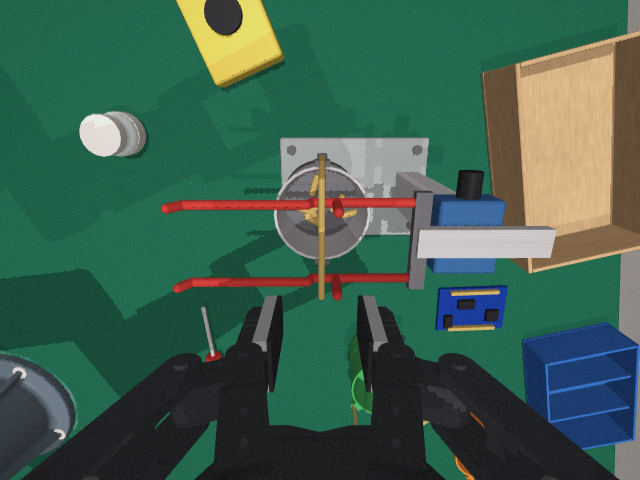

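The bar, from (322,160) to (322,297), sits in both saddles just before the posts at (338,208) and (336,290). Its top is at 0.2306 m, so its centre is about 0.228 m: home. The gripper is clear.

```bash
python3 -c "
from station import *
print(sign_off())"
```

```text
the job is handed in; nothing more can be done
None
```

The pail hangs by its upright bail with the bar home in both saddles; the gripper is clear and the job was handed in at about 15.5 s, with roughly 9 N at most on the stand by the wrist force readings.

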